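# Trip the hidden drawer catch and weigh the sample

## Task

The drawer of the white unit is jammed shut with a sample tin inside. First stand the brown bottle, upright, aside so that no part of it is in front of the unit any more; then push the screwdriver's blade through the small hole in the unit's front to trip the hidden spring catch, so that the drawer springs out. Draw the screwdriver out and lay it flat on the worktop, set the tin upright in the middle of the balance's round pan, leave the drawer out, and leave the other things standing where they are.

Things in the scene. Friction and masses are not known exactly. Their poses are not given: they have to be found in the camera images.
- unit: White fixed drawer unit, 220 mm wide (y), 160 deep, 95 high. Origin: on the worktop below the middle of its front face; x points into the unit, y to its left, z up; the face is x = 0. The grey drawer front (y -6 to 96, z 14 to 66 mm) stands 16 mm proud; the drawer slides out along -x. Drawer floor 19 mm, side walls 25 mm above the worktop.
- access_hole (a point): Centre of the access hole (14 mm diameter, through a 6 mm wall, steel rim 2 mm proud) in the unit's front face, at x 0, y -75, z 55 mm of the unit's frame, right of the drawer. Axes as the unit's: the hole runs straight along +x.
- trip_pad: Hidden steel pad (26 x 26 mm) of the spring catch, straight behind the access hole, its face 45 mm behind the front face. Pushed along the unit's +x it swings back (3 N at first, 6 N at its end); after 7 mm the drawer is free, after 15 mm it stops hard. It springs back. Origin: the catch's hinge, at x 65, y -30, z 55 mm of the unit's frame.
- release_pawl (a joint): Angle of the spring catch: 0 at rest, grows as the pad is pushed in; the drawer is free from about 0.16; end stop 0.35.
- drawer (a joint): Drawer: 0 shut and caught, 0.135 m fully out. A spring pushes it out by itself in about 1 s when the catch is tripped, and holds it out (with about 1 N).
- drawer_seat (a point): Centre of the drawer's tin seat on the drawer floor (ring of inner diameter 62 mm, 5 mm high), 19 mm above the worktop, moving with the drawer; axes as the unit's. In the unit's frame: x 55, y 45 mm shut, x -80, y 45 mm when out.
- tin_centre (a point): Centre of the closed round sample tin, 59 mm diameter, 36 mm high, half-way up (18 mm above its underside); z is its upright axis. At the start it is inside the shut drawer.
- driver_handle (a point): Screwdriver, 180 mm long, 85 g, lying on the worktop; this point is the centre of its red handle (88 mm long, 26 mm square), 13 mm up as it lies. Its y axis runs along it: the blade points to -y. The blade is a straight round shaft, 6 mm diameter, 92 mm out of the handle; its tip is 136 mm from this point along -y.
- driver_tip (a point): Tip of the screwdriver's blade, on the tool's axis; axes as driver_handle.
- bottle_centre (a point): Brown reagent bottle with a black cap, body 60 mm diameter, 118 mm high, its cap 34 mm diameter and 20 mm high; this point is on its axis, 59 mm above its underside; z is its upright axis. It stands in front of the unit at the start.
- balance: Low white bench balance, fixed, 150 (x) x 130 (y) mm, top 33 mm high, with a raised round steel pan. Origin: centre of its underside.
- pan_top (a point): Centre of the top of the balance's round steel pan (100 mm diameter), 45 mm above the worktop, 18 mm along +x from the balance's origin.
- squeeze_bottle: Bystander: white squeeze wash bottle with a red bent spout, 63 x 91 x 204 mm high; origin under its centre.
- tall_beaker: Bystander: clear glass beaker, 75 mm diameter, 92 mm high; origin under its centre.
- steel_cup: Bystander: open turned steel cup, 76 mm diameter, 68 mm high; origin under its centre.
Mind the look-alikes: they are no part of the job. What is meant by the part that bears bottle_centre is not turquoise, and is the smaller of those in its own colour.

How it is judged:
By the outcome, as a careful person would: the job done as asked, in the order asked, and still so for the second after the job is handed in, with the robot touching nothing.
It also fails if it takes over 72 s, if anything falls off the work surface, if the arm or the gripper's body presses on something with over 40 N, if the wrist force passes 120 N, or if a joint passes its speed limit or range.

## Robot

A 6-joint arm with a two-finger parallel gripper is mounted at the origin on a cart in front of the work surface, level with it; the furniture and walls round the work are solid. World frame = base frame: x ahead of the robot, y to its left, z up, the work surface at z = 0. Lengths are in mm, angles in rad, forces in N, time in s.
With the tool pointing down it reaches from about 400 to 925 mm from the base axis. Payload 12.5 kg.
Tool frame: the origin (TCP) lies at the centre of the arm's flange, where the gripper is bolted on; the fingertips stand 190 mm ahead of it and the grasp point (between the pads) lies 171 mm ahead of it; z points along the fingers, y is the line along which they close (so a half turn about z gives the same grasp; the last joint's range is limited). The gripper opens to 95 mm and grips with 3 to 60 N. Pads are 20 mm wide; open, the fingers measure 119 mm over their backs; the gripper's body (75 mm by 180 mm) begins 59 mm behind the grasp point.
Start: joints at [1.094, 0.491, 1.559, -0, 1.092, -0.106], TCP at [226.452, 582.533, 404.761] pointing down, gripper open.
Joint ranges: [-3.1, 3.1], [-0.84, 2.19], [0.05, 2.79], [-1.13, 4.28], [0.06, 2.93], [-2.69, 2.69]. Speed limits (rad/s): [2.22, 2.22, 2.79, 3.14, 3.14, 3.14].

## Interface

Orientations are given as [roll, pitch, yaw] about the fixed x, y, z axes, in that order (R = Rz(yaw) Ry(pitch) Rx(roll)).
In Python, from cell import env, read_camera, search_frame, cut_out gives the robot as it stands. The module is installed in compiled form; this text tells all that it offers.
- The arm moves only by the tool move_arm, never from a script. Its argument "commands" is a list of rows, each a list of 3 entries, a list of its own where there are three numbers: the shift along the world's x, y, z normalised to -1 to 1, where 1 is 0.03 m, then the turn about the world's z normalised to -1 to 1, where 1 is 0.08 rad, then the opening, from -1 (shut) to 1 (fully open), so that 0 is half open. A call has 1 to 20 rows; each row shifts and turns the commanded pose from where the row before left it; what a row does not reach is not made up. A row lasts 1/12 s, in which the tool goes at most 41.7 mm and 7.16 degrees, less where a joint would pass 70% of its speed; a pose out of reach is approached as far as the arm can. A call with a number of a shift or a turn outside -1 to 1 is refused whole. A call with a gripper value outside its range is refused whole. The fingers move at their own pace and stop on an object; the grip force is fixed at half the most. Time passes only in rows, so rows that do not move let the fingers close. It gives the time, the measured TCP pose, the force, the opening and the grip force at its end, in the units of the state.
- env.state(): the state, without advancing time (a new reading comes with each control period).
- read_camera(name): name is "side" or "top"; returns a dict with "image" (420x560x3 uint8, red, green, blue), "fx", "fy", "cx", "cy" (pixels), "rvec" (rotation vector, rad) and "tvec" (3), from world to camera coordinates, as OpenCV has them. Camera axes: x right, y down, z forward; pixel columns grow to the right and rows downward; lengths in mm; the calibration is good to about 2 mm. A picture is of the moment at which its call begins. There is no depth.
- env.job_done(): hands the job in; it is judged then, once.
Trained networks look in a picture, given as the dict that the camera call returned (one of the last four; its "shot" number tells which), for a name from the list of things; names that differ only in an ending like _2 or _b are one class to them, and where a whole thing is asked for, a point or a joint stands for the part that bears it (a point fixed in the world has none). Each returns a list of dicts, best first, with "confidence" (0 to 1); they miss things now and then, are a little off and sometimes report something else, mostly with a low value. They report only what shows in the picture. A call takes as long as a camera call. They do not tell look-alikes from the thing itself.
- search_frame(thing, picture): "at" ([column, row] in pixels, amid what is visible of it).
- cut_out(thing, picture): "region" (420x560 bool, what is visible of it) and "at" ([column, row] in pixels, amid what is visible of it).
The state is a dict: "t": time; "joints": joint angles; "qvel": joint speeds; "tau": joint torques, N m; "eef_pos": TCP position; "tcp_rot": TCP orientation; "ft_force": force on the tool from outside, world axes, zero at the start; "moment": the same for the moment, N m; "opening": opening from 0.0 (shut) to 1.0 (fully open); "grip_force": force on a finger pad.
Only numpy, scipy, OpenCV 4.12 (cv2) and the standard library are available. Lean on these libraries where they do the work, as an engineer would, in place of code of your own. Each camera call takes 0.05 s, during which the arm holds its last target. There are 200 camera calls.

## Working session

There is one attempt and no reset: what is moved stays moved. The work goes in short steps, Python scripts to look and compute and a tool call to move; the robot and the scene stay as the last step left them, time stands still between calls to the robot, and variables do not carry over. Pictures are saved under pics/ and viewed, at most 11 in all, crops included, and the job is handed in when it is done.

Besides the shell and the picture viewer there is one more tool, called after "Emit:" by a JSON object that holds its "api" and its "payload", one argument or row to a line. move_arm: Moves the arm, as the interface text tells. Its arguments: {"type":"object","properties":{"commands":{"type":"array","items":{"type":"array"}}},"required":["commands"]}

```bash
mkdir -p pics; cat > h.py <<'E'
import numpy as np, cv2
from cell import env, read_camera, search_frame, cut_out
def ray(p,uv):
    R,_=cv2.Rodrigues(np.array(p["rvec"],float)); t=np.array(p["tvec"],float).reshape(3)
    d=R.T@np.array([(uv[0]-p["cx"])/p["fx"],(uv[1]-p["cy"])/p["fy"],1.]); return -R.T@t, d
def atz(p,uv,z):
    c,d=ray(p,uv); return c+d*(z-c[2])/d[2]
def proj(p,X):
    K=np.array([[p["fx"],0,p["cx"]],[0,p["fy"],p["cy"]],[0,0,1.]])
    return cv2.projectPoints(np.array(X,float).reshape(-1,1,3),np.array(p["rvec"],float),np.array(p["tvec"],float),K,None)[0].reshape(-1,2)
def save(p,n): cv2.imwrite(f"pics/{n}.png",p["image"][:,:,::-1])
def tri(p1,u1,p2,u2):
    c1,d1=ray(p1,u1);c2,d2=ray(p2,u2)
    s=np.linalg.lstsq(np.c_[d1,-d2],c2-c1,rcond=None)[0]
    a=c1+s[0]*d1;b=c2+s[1]*d2; return (a+b)/2,np.linalg.norm(a-b)
E
python3 - <<'E'
from h import *
np.set_printoptions(precision=1,suppress=True)
P={n:read_camera(n) for n in("side","top")}
for n,p in P.items():
    save(p,n+"0"); print(n,ray(p,(280,210)),p["fx"])
    for t in ["unit","access_hole","drawer","driver_handle","driver_tip","bottle_centre","balance","pan_top","squeeze_bottle","tall_beaker","steel_cup"]:
        try: print(t,[(np.round(d["at"]),round(d["confidence"],2)) for d in search_frame(t,p)][:4])
        except Exception as e: print(t,e)
print(env.state())
E
```

```text
side (array([  168.7, -1104.9,   759.2]), array([ 0.3,  0.8, -0.5])) 389.4101129424353
unit [(array([322., 211.]), 0.9)]
access_hole [(array([322., 208.]), 0.9)]
drawer [(array([372., 254.]), 0.61), (array([294., 206.]), 0.47)]
driver_handle [(array([234., 182.]), 0.42), (array([294., 203.]), 0.38), (array([323., 211.]), 0.3)]
driver_tip [(array([321., 208.]), 0.25)]
bottle_centre [(array([262., 154.]), 0.86), (array([272., 212.]), 0.77), (array([272., 179.]), 0.56), (array([320., 211.]), 0.44)]
balance [(array([288., 284.]), 0.74)]
pan_top [(array([290., 282.]), 0.8), (array([236., 185.]), 0.51)]
squeeze_bottle [(array([360., 271.]), 0.82)]
tall_beaker [(array([290., 168.]), 0.66)]
steel_cup [(array([369., 253.]), 0.8)]
top (array([ 367.4,   19.9, 1446. ]), array([ 0.1, -0. , -1. ])) 478.7842821403073
unit [(array([295., 172.]), 0.83)]
access_hole [(array([296., 171.]), 0.84)]
drawer [(array([275., 196.]), 0.68)]
driver_handle [(array([295., 171.]), 0.7), (array([277., 196.]), 0.66), (array([184., 248.]), 0.57)]
driver_tip [(array([180., 252.]), 0.76)]
bottle_centre [(array([217., 208.]), 0.8), (array([148., 198.]), 0.78), (array([289., 223.]), 0.72), (array([185., 250.]), 0.54)]
balance [(array([396., 247.]), 0.93)]
pan_top [(array([397., 245.]), 0.78)]
squeeze_bottle [(array([420., 190.]), 0.55), (array([275., 197.]), 0.32), (array([286., 224.]), 0.31)]
tall_beaker []
steel_cup []
{'t': 1.2, 'joints': array([ 1.1,  0.5,  1.6,  0. ,  1.1, -0.1]), 'qvel': array([-0., -0.,  0., -0.,  0.,  0.]), 'tau': array([ -0. , -61.2, -25.8,   0.1,   0. ,  -0. ]), 'eef_pos': array([226.5, 582.5, 404.8]), 'tcp_rot': array([3.1, 0. , 2.8]), 'ft_force': array([ 0.3, -0.5,  0.7]), 'moment': array([ 0., -0., -0.]), 'grip_force': 0.0, 'opening': 1.0002926153239105}
```

View pics/side0.png

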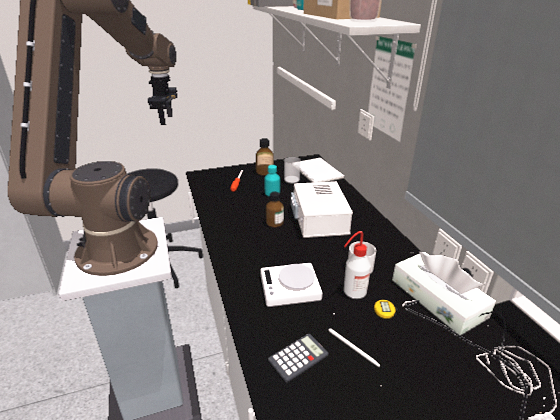

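View pics/top0.png

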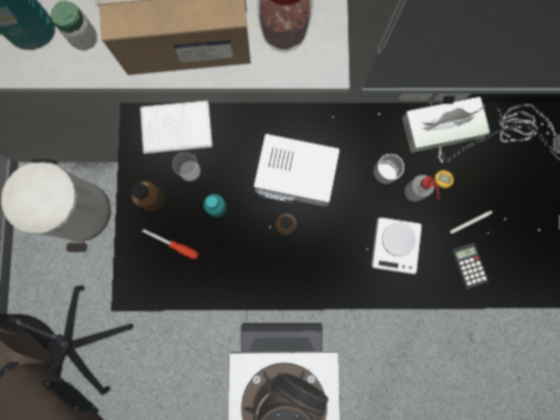

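```bash
cat >> h.py <<'E'
from scipy.optimize import minimize
def box(x0,x1,y0,y1,z0,z1): return np.array([[x,y,z] for x in(x0,x1) for y in(y0,y1) for z in(z0,z1)],float)
def cyl(r,z0,z1): a=np.linspace(0,2*np.pi,32,endpoint=False); return np.array([[r*np.cos(t),r*np.sin(t),z] for z in(z0,z1) for t in a])
def place(pts,q):
    c,s=np.cos(q[2]),np.sin(q[2]); return pts@np.array([[c,s,0],[-s,c,0],[0,0,1]])+[q[0],q[1],0]
def sil(p,parts,q,S=8):
    m=np.zeros((420*S,560*S),np.uint8)
    for a in parts: cv2.fillConvexPoly(m,cv2.convexHull(np.round((proj(p,place(a,q))+.5)*S).astype(np.int32)),1)
    return cv2.resize(m.astype(np.float32),(560,420),interpolation=cv2.INTER_AREA)
def fit(obs,parts,q0,yaw=True):
    def f(q):
        q=[q[0]*10,q[1]*10,q[2]/10 if yaw else q0[2]]
        return sum(np.abs(sil(p,parts,q,4)-m).sum()/m.sum() for p,m in obs)
    r=minimize(f,[q0[0]/10,q0[1]/10,q0[2]*10],method="Nelder-Mead",options=dict(initial_simplex=np.array([q0[0]/10,q0[1]/10,q0[2]*10])+np.array([[0,0,0],[2,0,0],[0,2,0],[0,0,1.5]]),xatol=.01,fatol=1e-4,maxiter=150))
    return np.array([r.x[0]*10,r.x[1]*10,r.x[2]/10]),r.fun
UNIT=[box(0,160,-110,110,0,95),box(-16,0,-6,96,14,66)]
BOTTLE=[np.r_[cyl(30,0,85),cyl(17,118,138)]]
BOTTLE2=[np.r_[cyl(30,0,95)],np.r_[cyl(17,95,138)]]
BAL=[box(-75,75,-65,65,0,33),cyl(50,33,45)+[18,0,0]]
E
python3 - <<'E'
from h import *
np.set_printoptions(precision=3,suppress=True)
P={n:read_camera(n) for n in("side","top")}
def near(t,n,uv):
    return min(cut_out(t,P[n]),key=lambda d:np.hypot(*(np.array(d["at"])-uv)))["region"].astype(np.float32)
M={}
for t,us,ut in [("unit",(322,211),(296,170)),("bottle_centre",(275,212),(287,224)),("balance",(289,284),(397,246)),("driver_handle",(236,182),(175,246))]:
    for n,u in(("side",us),("top",ut)):
        try: M[t,n]=near(t,n,u); ys,xs=np.nonzero(M[t,n]); print(t,n,M[t,n].sum(),xs.min(),xs.max(),ys.min(),ys.max())
        except Exception as e: print(t,n,e)
import pickle; pickle.dump((P,M),open("m.pkl","wb"))
for t,parts,uv,yaw in [("unit",UNIT,(296,170),True),("bottle_centre",BOTTLE2,(287,224),False),("balance",BAL,(397,246),True)]:
    x,y,_=atz(P["top"],uv,50)
    q0=[x-(80 if t=="unit" else 0),y,-.15 if yaw else 0]
    for ns in(("top",),("side","top")):
        obs=[(P[n],M[t,n]) for n in ns if (t,n) in M]
        print(t,ns,*fit(obs,parts,q0,yaw))
t=P["top"]; m=M.get(("driver_handle","top"))
if m is not None:
    ys,xs=np.nonzero(m); c=np.array([xs,ys]).T
    print("driver rect",cv2.minAreaRect(c.astype(np.float32)))
im=t["image"]; r=(im[:,:,0]>140)&(im[:,:,1]<90)&(im[:,:,2]<90); r[:230]=0;r[:,:160]=0;r[:,210:]=0
ys,xs=np.nonzero(r); print("red",cv2.minAreaRect(np.array([xs,ys],np.float32).T),xs.mean(),ys.mean())
a=cv2.resize(P["side"]["image"][130:240,225:365],None,fx=4,fy=4,interpolation=cv2.INTER_CUBIC)
b=cv2.resize(t["image"][180:275,120:320],None,fx=2.8,fy=2.8,interpolation=cv2.INTER_CUBIC)
cv2.imwrite("pics/cropA.png",a[:,:,::-1]); cv2.imwrite("pics/cropB.png",cv2.resize(t["image"][125:265,125:345],None,fx=3.6,fy=3.6,interpolation=cv2.INTER_CUBIC)[:,:,::-1])
E
```

```text
unit side 2786.0 292 352 181 236
unit top 4587.0 255 338 135 206
bottle_centre side 516.0 267 284 191 226
bottle_centre top 360.0 276 296 214 235
balance side 2038.0 262 322 264 305
balance top 2235.0 372 420 219 273
driver_handle side 86.0 231 239 176 190
driver_handle top 188.0 170 195 242 257
unit ('top',) [604.048 -20.976  -0.213] 0.03086167387664318
unit ('side', 'top') [605.69  -21.485  -0.22 ] 0.10184010863304138
bottle_centre ('top',) [519.86   -5.983   0.041] 0.12829861044883728
bottle_centre ('side', 'top') [522.493  -6.227   0.017] 0.41755086183547974
balance ('top',) [ 458.287 -335.843   -0.141] 0.06314317882061005
balance ('side', 'top') [ 459.667 -335.273   -0.144] 0.20749837160110474
driver rect ((182.40000915527344, 249.7000274658203), (28.174455642700195, 8.049844741821289), 26.56505012512207)
red ((183.10000610351562, 249.30003356933594), (28.174455642700195, 6.708203315734863), 26.56505012512207) 183.65697674418604 249.69767441860466
```

View pics/cropA.png

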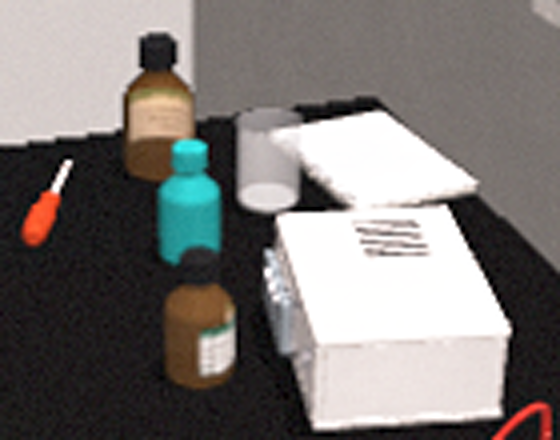

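View pics/cropB.png

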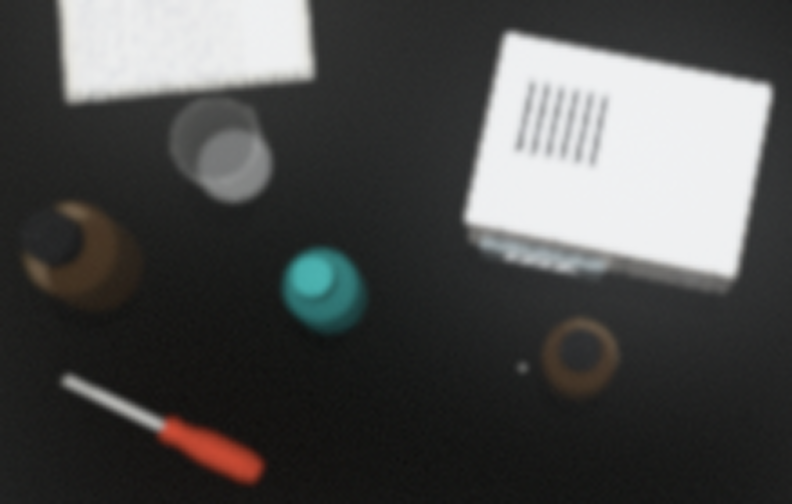

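Three bottles could be meant, shown with side and top pixels: the large brown one at (264,158)/(148,197), the turquoise one at (272,182)/(215,206) and the small brown one at (275,212)/(287,224). The one meant is the small brown bottle. It isn't turquoise, it's the smaller of the two browns, and it's the one in front of the unit; the crops confirm this. The red-handled driver is at (183,249) in the top view, with its blade pointing up and left.

Emit:
{"api": "move_arm", "payload": {
  "commands": [
    [[0.49,-0.98,0],0,1],
    [[0.49,-0.98,0],0,1],
    [[0.49,-0.98,0],0,1],
    [[0.49,-0.98,0],0,1],
    [[0.49,-0.98,0],0,1],
    [[0.49,-0.98,0],0,1],
    [[0.49,-0.98,0],0,1],
    [[0.49,-0.98,0],0,1],
    [[0.49,-0.98,0],0,1],
    [[0.49,-0.98,0],0,1],
    [[0.49,-0.98,0],0,1],
    [[0.49,-0.98,0],0,1],
    [[0.49,-0.98,0],0,1],
    [[0.49,-0.98,0],0,1],
    [[0.49,-0.98,0],0,1],
    [[0.49,-0.98,0],0,1],
    [[0.49,-0.98,0],0,1],
    [[0.49,-0.98,0],0,1],
    [[0.49,-0.98,0],0,1],
    [[0.49,-0.98,0],0,1]
  ]
}}

```text
t: 3.37
eef_pos: [520.9, -7.1, 404.9]
tcp_rot: [3.141, 0.0, 2.771]
ft_force: [0.6, 0.7, -0.6]
opening: 0.999
grip_force: 0.0
```

```bash
python3 - <<'E'
from h import *; import pickle
np.set_printoptions(precision=2,suppress=True)
P,M=pickle.load(open("m.pkl","rb")); t=P["top"];im=t["image"].astype(int)
# bottle cap: dark disc inside the brown mask; driver ends
m=M["bottle_centre","top"]>0; ys,xs=np.nonzero(m&(im.sum(2)<130)); print("cap",xs.mean(),ys.mean(),atz(t,(xs.mean(),ys.mean()),138))
r=(im[:,:,0]>110)&(im[:,:,1]<100)&(im[:,:,2]<100); r[:230]=0;r[:,:160]=0;r[:,210:]=0
ys,xs=np.nonzero(r); W=np.array([atz(t,u,13)[:2] for u in zip(xs,ys)])
b=(im.min(2)>90); b[:222]=0;b[258:]=0;b[:,:135]=0;b[:,200:]=0
yb,xb=np.nonzero(b); B=np.array([atz(t,u,13)[:2] for u in zip(xb,yb)])
A=np.r_[W,B]; c=A.mean(0); d=np.linalg.svd(A-c)[2][0]; d*=np.sign(d[1])
sw=(W-c)@d; sa=(A-c)@d; print("dir",d,np.arctan2(d[1],d[0]),"handle ctr",c+d*(sw.min()+sw.max())/2,"len",np.ptp(sw),np.ptp(sa),"from tip",c+d*(sa.max()-136))
print("turq",atz(t,(214,207),60), "hole", place(np.array([[0,-75,55]]),[604.9,-21.2,-.2165]))
s=env.state();print(s["t"],s["eef_pos"],s["tcp_rot"],s["joints"])
E
```

```text
cap 285.1860465116279 231.74418604651163 [491.2   -2.85 138.  ]
dir [0.43 0.9 ] 1.1209661996329867 handle ctr [451.18 299.66] len 87.45435440736632 178.01690612364587 from tip [450.43 298.12]
turq [571.72 203.37  60.  ] hole [[588.79 -94.45  55.  ]]
3.3667 [520.91  -7.13 404.94] [3.14 0.   2.77] [-0.14  0.34  1.81  0.    0.99 -1.34]
```

Emit:
{"api": "move_arm", "payload": {
  "commands": [
    [[0,0.03,-0.8],0,1],
    [[0,0,-0.8],0,1],
    [[0,0,-0.8],0,1],
    [[0,0,-0.8],0,1],
    [[0,0,-0.8],0,1],
    [[0,0,-0.8],0,1],
    [[0,0,-0.7],0,1],
    [[0,0,-0.4],0,1],
    [[0,0,0],0,-1],
    [[0,0,0],0,-1],
    [[0,0,0],0,-1],
    [[0,0,0],0,-1],
    [[0,0,0],0,-1],
    [[0,0,0],0,-1],
    [[0,0,0],0,-1],
    [[0,0,0],0,-1]
  ]
}}

```text
t: 4.7
eef_pos: [520.4, -4.7, 228.4]
tcp_rot: [3.142, 0.001, 2.771]
ft_force: [-2.1, -3.1, 6.4]
opening: 0.599
grip_force: 30.1
```

Emit:
{"api": "move_arm", "payload": {
  "commands": [
    [[-0.1,0,0.5],0,-1],
    [[-0.1,0,0.5],0,-1],
    [[-0.1,0.4,0],0,-1],
    [[-0.1,0.6,0],0,-1],
    [[-0.1,0.8,0],0,-1],
    [[-0.1,0.8,0],0,-1],
    [[-0.1,0.8,0],0,-1],
    [[-0.1,0.8,0],0,-1],
    [[-0.1,0.8,0],0,-1],
    [[-0.1,0.6,0],0,-1],
    [[-0.1,0.5,0],0,-1],
    [[-0.1,0.3,0],0,-1],
    [[-0.1,0.1,0],0,-1],
    [[0,0,-0.4],0,-1],
    [[0,0,-0.3],0,-1],
    [[0,0,-0.2],0,-1],
    [[0,0,-0.06],0,-1],
    [[0,0,0],0,-1]
  ]
}}

```text
t: 6.2
eef_pos: [481.4, 190.0, 228.6]
tcp_rot: [-3.141, -0.001, 2.77]
ft_force: [-0.7, -0.4, -3.5]
opening: 0.597
grip_force: 29.9
```

Emit:
{"api": "move_arm", "payload": {
  "commands": [
    [[0,0,-0.04],0,-1],
    [[0,0,0],0,-0.2],
    [[0,0,0],0,0.4],
    [[0,0,0],0,1],
    [[0,0,0],0,1],
    [[0,0,0],0,1],
    [[0,0,0.4],0,1],
    [[0,0,0.8],0,1],
    [[0,0,0.8],0,1],
    [[0,0,0.8],0,1],
    [[0,0,0.8],0,1],
    [[0,0,0.6],0,1]
  ]
}}

```text
t: 7.2
eef_pos: [481.4, 190.4, 355.6]
tcp_rot: [3.141, 0.001, 2.771]
ft_force: [-0.4, -0.0, 0.1]
opening: 1.002
grip_force: 0.0
```

Emit:
{"api": "move_arm", "payload": {
  "commands": [
    [[-0.05,0.19,0],0.98,1],
    [[-0.05,0.19,0],0.98,1],
    [[-0.05,0.19,0],0.98,1],
    [[-0.05,0.19,0],0.98,1],
    [[-0.05,0.19,0],0.98,1],
    [[-0.05,0.19,0],0.98,1],
    [[-0.05,0.19,0],0.98,1],
    [[-0.05,0.19,0],0.98,1],
    [[-0.05,0.19,0],0.98,1],
    [[-0.05,0.19,0],0.98,1],
    [[-0.05,0.19,0],0.98,1],
    [[-0.05,0.19,0],0.98,1],
    [[-0.05,0.19,0],0.98,1],
    [[-0.05,0.19,0],0.98,1],
    [[-0.05,0.19,0],0.98,1],
    [[-0.05,0.19,0],0.98,1],
    [[-0.05,0.19,0],0.98,1],
    [[-0.05,0.19,0],0.98,1],
    [[-0.05,0.19,0],0.98,1]
  ]
}}

```text
t: 8.78
eef_pos: [452.9, 299.0, 353.6]
tcp_rot: [3.141, -0.0, -2.019]
ft_force: [0.9, -0.1, -0.2]
opening: 1.001
grip_force: 0.0
```

```bash
python3 - <<'E'
from h import *
np.set_printoptions(precision=2,suppress=True)
p=read_camera("top"); save(p,"top1"); s=read_camera("side"); 
a=cv2.resize(p["image"][115:275,115:345],None,fx=3.4,fy=3.4,interpolation=cv2.INTER_CUBIC); cv2.imwrite("pics/c1.png",a[:,:,::-1])
cv2.imwrite("pics/c1s.png",cv2.resize(s["image"][130:330,200:400],None,fx=3,fy=3,interpolation=cv2.INTER_CUBIC)[:,:,::-1])
st=env.state();print(st["t"],st["eef_pos"],st["tcp_rot"],st["joints"])
# where would the predicted hole / face appear?
print(proj(p,place(np.array([[-2,-75,55],[0,-110,95],[0,110,95],[0,-110,0]]),[604.9,-21.2,-.2165])))
E
```

```text
8.8833 [452.8  299.19 353.65] [ 3.14 -0.   -2.02] [ 0.46  0.44  1.82  0.    0.89 -2.23]
[[315.51 201.93]
 [328.74 201.64]
 [253.65 185.53]
 [325.42 206.51]]
```

View pics/c1.png

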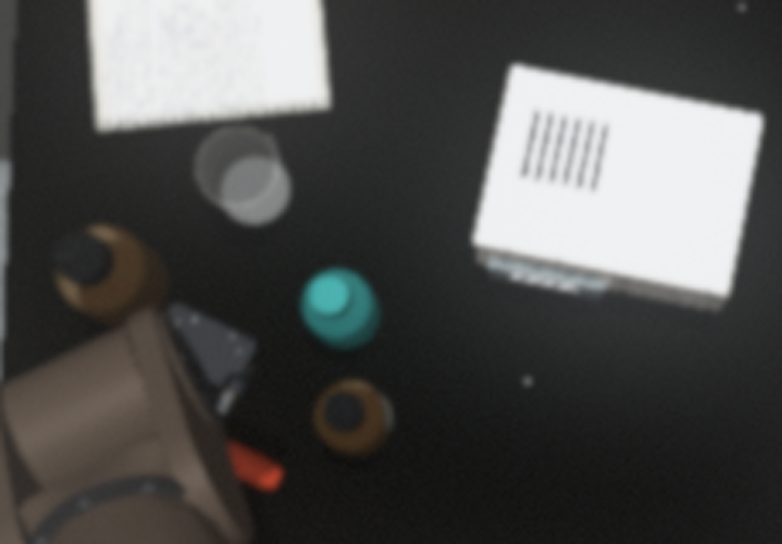

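Emit:
{"api": "move_arm", "payload": {
  "commands": [
    [[-0.06,0,-0.8],0,1],
    [[0,0,-0.8],0,1],
    [[0,0,-0.8],0,1],
    [[0,0,-0.8],0,1],
    [[0,0,-0.8],0,1],
    [[0,0,-0.8],0,1],
    [[0,0,-0.4],0,1],
    [[0,0,-0.12],0,1],
    [[0,0,0],0,-1],
    [[0,0,0],0,-1],
    [[0,0,0],0,-1],
    [[0,0,0],0,-1],
    [[0,0,0],0,-1],
    [[0,0,0],0,-1],
    [[0,0,0],0,-1],
    [[0,0,0],0,-1],
    [[0,0,0],0,-1],
    [[0,0,0],0,-1],
    [[0,0,0],0,-1]
  ]
}}

```text
t: 10.47
eef_pos: [451.1, 298.7, 194.2]
tcp_rot: [3.141, -0.0, -2.023]
ft_force: [-0.0, 0.8, 0.1]
opening: 0.286
grip_force: 0.0
```

Emit:
{"api": "move_arm", "payload": {
  "commands": [
    [[0,0,0],0,-1],
    [[0,0,0],0,-1],
    [[0,0,0],0,-1],
    [[0,0,0.4],0,-1],
    [[0,0,0.8],0,-1],
    [[0,0,0.8],0,-1],
    [[0,0,0.8],0,-1],
    [[0,0,0.8],0,-1],
    [[0,0,0.8],0,-1],
    [[0,0,0.4],0,-1]
  ]
}}

```text
t: 11.3
eef_pos: [451.2, 298.8, 340.8]
tcp_rot: [-3.14, 0.002, -2.023]
ft_force: [0.3, 0.5, -0.9]
opening: 0.271
grip_force: 30.0
```

Emit:
{"api": "move_arm", "payload": {
  "commands": [
    [[-0.07,-0.7,0],-0.98,-1],
    [[-0.07,-0.7,0],-0.98,-1],
    [[-0.07,-0.7,0],-0.98,-1],
    [[-0.07,-0.7,0],-0.98,-1],
    [[-0.07,-0.7,0],-0.98,-1],
    [[-0.07,-0.7,0],-0.98,-1],
    [[-0.07,-0.7,0],-0.98,-1],
    [[-0.07,-0.7,0],-0.98,-1],
    [[-0.07,-0.7,0],-0.98,-1],
    [[-0.07,-0.7,0],-0.98,-1],
    [[-0.07,-0.7,0],-0.98,-1],
    [[-0.07,-0.7,0],-0.98,-1],
    [[-0.07,-0.7,0],-0.98,-1],
    [[-0.07,-0.7,0],-0.98,-1],
    [[-0.07,-0.7,0],-0.98,-1],
    [[-0.07,-0.7,0],-0.98,-1],
    [[-0.07,-0.7,0],-0.98,-1],
    [[0,0,0],0,-1]
  ]
}}

```text
t: 12.8
eef_pos: [415.3, -60.6, 338.2]
tcp_rot: [-3.141, 0.0, 2.921]
ft_force: [0.7, 0.6, -0.7]
opening: 0.27
grip_force: 30.0
```

Emit:
{"api": "move_arm", "payload": {
  "commands": [
    [[0.05,0.13,-0.7],0.05,-1],
    [[0,0,-0.7],0,-1],
    [[0,0,-0.7],0,-1],
    [[0,0,-0.7],0,-1],
    [[0,0,-0.5],0,-1],
    [[0,0,-0.13],0,-1],
    [[0,0,0],0,-1]
  ]
}}

```text
t: 13.38
eef_pos: [416.9, -54.1, 234.6]
tcp_rot: [3.141, -0.002, 2.932]
ft_force: [0.2, 0.4, -1.6]
opening: 0.274
grip_force: 30.0
```

```bash
python3 - <<'E'
from h import *
np.set_printoptions(precision=2,suppress=True)
p=read_camera("top"); s=read_camera("side")
st=env.state();e=st["eef_pos"];yaw=st["tcp_rot"][2];print(st["t"],e,st["tcp_rot"])
b=np.array([-np.cos(yaw),-np.sin(yaw)]); tip=np.r_[e[:2]+136*b,e[2]-180]
hole=place(np.array([[-2,-75,55]]),[604.9,-21.2,-.2165])[0]
print("pred tip",tip,"hole",hole)
for n,q in(("top",p),("side",s)):
    print(n,"tip px",proj(q,[tip,hole]))
    for t in("driver_tip","access_hole"): print(t,[(np.round(d["at"],1),round(d["confidence"],2)) for d in search_frame(t,q)][:3])
cv2.imwrite("pics/c2t.png",cv2.resize(p["image"][180:230,260:340],None,fx=9,fy=9,interpolation=cv2.INTER_CUBIC)[:,:,::-1])
cv2.imwrite("pics/c2s.png",cv2.resize(s["image"][180:240,250:350],None,fx=8,fy=8,interpolation=cv2.INTER_CUBIC)[:,:,::-1])
a=cv2.imread("pics/c2t.png");c=cv2.imread("pics/c2s.png")
cv2.imwrite("pics/c2.png",np.vstack([cv2.resize(a,(480,300)),cv2.resize(c,(480,288))]))
E
```

```text
13.4833 [417.12 -54.23 235.8 ] [3.14 0.   2.93]
pred tip [550.15 -82.51  55.8 ] hole [586.84 -94.02  55.  ]
top tip px [[311.79 214.26]
 [315.51 201.93]]
driver_tip []
access_hole [(array([296.3, 172.2]), 0.69), (array([219.8, 237.7]), 0.23)]
side tip px [[289.11 218.3 ]
 [300.64 218.42]]
driver_tip [(array([243.6, 223.1]), 0.67), (array([288., 285.]), 0.35), (array([358.8, 271.2]), 0.33)]
access_hole [(array([322.8, 205.2]), 0.64)]
```

View pics/c2.png

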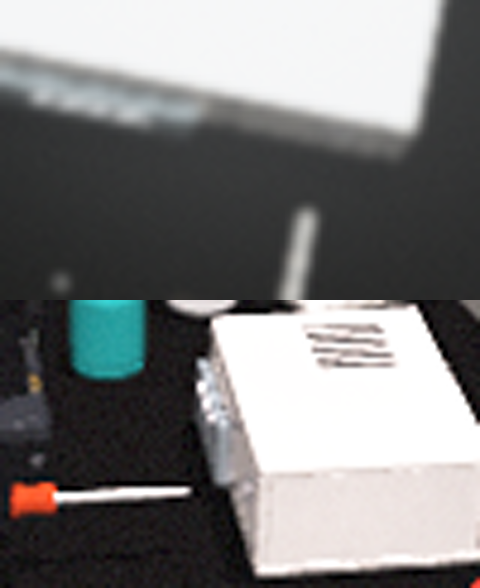

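```bash
python3 - <<'E'
from h import *
from scipy.optimize import least_squares
np.set_printoptions(precision=2,suppress=True)
p=read_camera("top"); s=read_camera("side")
st=env.state();e=st["eef_pos"];yaw=st["tcp_rot"][2]
b=np.r_[-np.cos(yaw),-np.sin(yaw),0]; tip=np.r_[e[:2],e[2]-180]+136*b
# top-face quad of the unit, brightness based
g=p["image"].astype(float).mean(2); roi=np.zeros((420,560),bool); roi[125:215,245:350]=1
lo,hi=np.median(g[215:225,250:300]),np.median(g[160:190,300:325])
m=(np.clip((g-lo)/(hi-lo),0,1)>.72).astype(np.uint8)*roi; n,l,stt,_=cv2.connectedComponentsWithStats(m.astype(np.uint8)); k=1+stt[1:,4].argmax(); m=(l==k).astype(np.uint8)
m=cv2.morphologyEx(m,cv2.MORPH_CLOSE,np.ones((9,9)));
print("topface fit",fit([(p,m.astype(np.float32))],[box(0,160,-110,110,95,95)],[604.5,-21,-.216]), m.sum())
# blade lines
def blade(q,axis):
    g=q["image"].astype(float); A,B=[proj(q,[tip-d*b])[0] for d in(85,8)]; out=[]
    for f in np.linspace(0,1,15):
        c=A+f*(B-A); r=int(round(c[axis])); a=np.arange(-6,7)+int(round(c[1-axis]))
        w=g[a,r].mean(1) if axis==0 else g[r,a].mean(1)
        w=np.clip(w-np.percentile(w,30)-12,0,None); 
        if w.sum()<20: continue
        cc=A+(r-A[axis])/(B-A)[axis]*(B-A)
        out.append((r,(w*a).sum()/w.sum()-cc[1-axis]))
    return np.array(out)
print("side row offs",blade(s,0).T); print("top col offs",blade(p,1).T)
print("mm/px side",1/np.abs(proj(s,[tip,tip+[0,0,1]])[1]-proj(s,[tip])[0])[1],"top",1/np.abs(proj(p,[tip+[0,1,0]])-proj(p,[tip]))[0,0])
# side view: vertical bias check with unit edges: right face top edge/bottom edge rows
for c in(312,325,340):
    col=s["image"][:,c].astype(float).mean(1); d=np.diff(col)
    A=[proj(s,place(np.array([[x,-110,z] for x in np.linspace(0,160,200)]),[604.5,-21,-.216])) for z in(0,95)]
    print(c,[np.interp(c,a[:,0],a[:,1]) for a in A],"edges",[(i,round(d[i])) for i in range(200,245) if abs(d[i])>12])
E
```

```text
topface fit (array([603.93, -20.67,  -0.21]), np.float64(0.01900317147374153)) 4098
side row offs [[264.   265.   267.   269.   270.   272.   274.   275.   277.   278.
  280.   282.   283.   285.   287.  ]
 [  0.72   0.65   0.65   0.53   0.55   0.54   0.52   0.56   0.62   0.59
    0.66   0.62   0.66   0.78   0.89]]
top col offs [[237.   235.   234.   232.   230.   228.   226.   224.   222.   221.
  219.   217.  ]
 [ -0.78  -0.65  -0.74  -0.73  -0.69  -0.76  -0.7   -0.74  -0.73  -0.71
   -0.75  -0.74]]
mm/px side 3.9555123397395016 top 2.933348760945107
312 [np.float64(237.3731470992522), np.float64(213.29695281693137)] edges [(215, -35), (216, 13), (235, -53), (236, -120), (237, -50)]
325 [np.float64(236.585095446548), np.float64(212.5885256063636)] edges [(214, -32), (233, 12), (234, -39), (235, -125), (236, -63), (237, 17)]
340 [np.float64(235.67580507804314), np.float64(211.77110959417004)] edges [(213, -31), (232, 18), (234, -135), (235, -91)]
```

Emit:
{"api": "move_arm", "payload": {
  "commands": [
    [[-0.04,-0.18,-0.02],0,-1],
    [[0,0,0],0,-1],
    [[0.326,-0.07,0],0,-1],
    [[0.326,-0.07,0],0,-1],
    [[0.326,-0.07,0],0,-1],
    [[0.2,-0.043,0],0,-1],
    [[0.2,-0.043,0],0,-1],
    [[0.2,-0.043,0],0,-1],
    [[0.2,-0.043,0],0,-1],
    [[0,0,0],0,-1]
  ]
}}

```text
t: 14.62
eef_pos: [470.1, -71.4, 234.6]
tcp_rot: [3.142, 0.001, 2.932]
ft_force: [0.1, 0.0, -1.2]
opening: 0.269
grip_force: 30.0
```

Emit:
{"api": "move_arm", "payload": {
  "commands": [
    [[0.2,-0.043,0],0,-1],
    [[0.2,-0.043,0],0,-1],
    [[0.2,-0.043,0],0,-1],
    [[0.2,-0.043,0],0,-1],
    [[0.1,-0.021,0],0,-1],
    [[0,0,0],0,-1]
  ]
}}

```text
t: 15.12
eef_pos: [496.7, -77.2, 234.6]
tcp_rot: [3.142, 0.001, 2.932]
ft_force: [-0.7, 0.7, -1.4]
opening: 0.271
grip_force: 30.0
```

Emit:
{"api": "move_arm", "payload": {
  "commands": [
    [[0.1,-0.021,0],0,-1],
    [[0.1,-0.021,0],0,-1],
    [[0.1,-0.021,0],0,-1],
    [[0.1,-0.021,0],0,-1],
    [[0.06,-0.013,0],0,-1],
    [[0,0,0],0,-1]
  ]
}}

```text
t: 15.62
eef_pos: [509.5, -80.1, 234.4]
tcp_rot: [3.141, -0.003, 2.931]
ft_force: [-5.7, -3.1, -1.0]
opening: 0.273
grip_force: 30.1
```

Emit:
{"api": "move_arm", "payload": {
  "commands": [
    [[0.04,-0.009,0],0,-1],
    [[0,0,0],0,-1],
    [[0,0,0],0,-1],
    [[0,0,0],0,-1],
    [[0,0,0],0,-1],
    [[0,0,0],0,-1],
    [[0,0,0],0,-1],
    [[0,0,0],0,-1],
    [[0,0,0],0,-1],
    [[0,0,0],0,-1]
  ]
}}

```text
t: 16.45
eef_pos: [510.4, -80.4, 234.4]
tcp_rot: [3.141, -0.003, 2.93]
ft_force: [-5.4, -2.1, -0.2]
opening: 0.271
grip_force: 30.1
```

```bash
python3 - <<'E'
from h import *
p=read_camera("top"); s=read_camera("side")
a=cv2.resize(p["image"][130:260,220:360],(480,446)); b=cv2.resize(s["image"][170:245,225:355],(480,277),interpolation=cv2.INTER_CUBIC)
cv2.imwrite("pics/c3.png",np.hstack([cv2.resize(a,(400,372)),cv2.resize(b,(400,231)) if 0 else cv2.copyMakeBorder(cv2.resize(b,(400,231)),0,141,0,0,cv2.BORDER_CONSTANT)])[:,:,::-1])
E
```

```text
(no output)
```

View pics/c3.png

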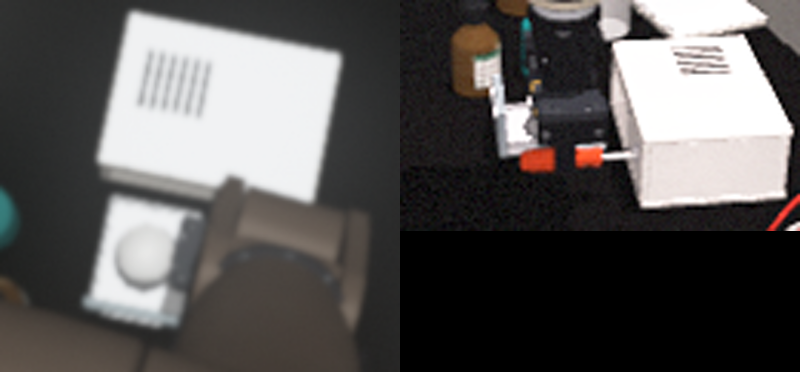

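Emit:
{"api": "move_arm", "payload": {
  "commands": [
    [[-0.2,0.043,0],0,-1],
    [[-0.326,0.07,0],0,-1],
    [[-0.326,0.07,0],0,-1],
    [[-0.326,0.07,0],0,-1],
    [[-0.326,0.07,0],0,-1],
    [[-0.326,0.07,0],0,-1],
    [[-0.326,0.07,0],0,-1],
    [[-0.326,0.07,0],0,-1],
    [[-0.326,0.07,0],0,-1],
    [[-0.326,0.07,0],0,-1],
    [[0,-0.4,0],0,-1],
    [[0,-0.6,0],0,-1],
    [[0,-0.6,0],0,-1],
    [[0.1,-0.6,0],0,-1],
    [[0.1,-0.6,0],0,-1],
    [[0.1,-0.4,0],0,-1],
    [[0,0,0],0,-1]
  ]
}}

```text
t: 17.97
eef_pos: [426.3, -157.6, 234.7]
tcp_rot: [-3.141, 0.001, 2.93]
ft_force: [0.7, 0.9, -1.6]
opening: 0.273
grip_force: 30.0
```

Emit:
{"api": "move_arm", "payload": {
  "commands": [
    [[0,0,-0.6],0,-1],
    [[0,0,-0.4],0,-1],
    [[0,0,-0.2],0,-1],
    [[0,0,-0.1],0,-1],
    [[0,0,-0.03],0,-1],
    [[0,0,0],0,-1]
  ]
}}

```text
t: 18.47
eef_pos: [426.1, -155.7, 194.9]
tcp_rot: [3.141, -0.0, 2.932]
ft_force: [0.8, 0.1, -1.2]
opening: 0.272
grip_force: 30.0
```

Emit:
{"api": "move_arm", "payload": {
  "commands": [
    [[0,0,-0.03],0,-1],
    [[0,0,0],0,-0.3],
    [[0,0,0],0,0.2],
    [[0,0,0],0,0.6],
    [[0,0,0],0,0.8],
    [[0,0,0],0,0.8],
    [[0,0,0.3],0,0.8],
    [[0,0,0.7],0,0.8],
    [[0,0,0.8],0,0.8],
    [[0,0,0.8],0,0.8],
    [[0,0,0.8],0,0.8],
    [[0,0,0.4],0,0.8]
  ]
}}

```text
t: 19.47
eef_pos: [426.0, -155.9, 310.9]
tcp_rot: [-3.141, 0.003, 2.932]
ft_force: [-0.2, 0.7, -0.0]
opening: 0.895
grip_force: 0.0
```

```bash
python3 - <<'E'
from h import *
np.set_printoptions(precision=2,suppress=True)
p=read_camera("top"); s=read_camera("side")
for t in("tin_centre","drawer","pan_top"):
  for n,q in(("top",p),("side",s)):
    for d in cut_out(t,q)[:2]:
        ys,xs=np.nonzero(d["region"]); print(t,n,np.round(d["at"],1),round(d["confidence"],2),len(xs),"ctr",(xs.min()+xs.max())/2,(ys.min()+ys.max())/2,np.ptp(xs)+1,np.ptp(ys)+1, atz(q,d["at"],50)[:2])
        if t=="tin_centre" and n=="top" and 200<len(xs)<800: print("fit",fit([(p,d["region"].astype(np.float32))],[cyl(29.5,19,55)],[535,40,0],False))
print("pred tin px",proj(p,[[535.3,40,55]]),proj(s,[[535.3,40,37]]))
a=cv2.resize(p["image"][130:270,220:420],(560,392),interpolation=cv2.INTER_CUBIC); cv2.imwrite("pics/c4.png",a[:,:,::-1])
E
```

```text
tin_centre top [270.9 219.5] 0.84 331 ctr 270.5 220.5 20 20 [535.71  37.38]
fit (array([534.39,  39.12,   0.14]), np.float64(0.06306646764278412))
tin_centre side [274.8 206. ] 0.42 128 ctr 277.5 206.0 10 17 [532.42  17.11]
drawer top [272.4 231.4] 0.63 969 ctr 269.5 223.5 42 46 [500.65  33.01]
drawer side [280.5 213.6] 0.81 242 ctr 278.0 211.0 27 19 [535.35 -36.96]
pan_top top [401.8 242.2] 0.7 1775 ctr 398.0 245.5 45 56 [ 467.78 -345.43]
pan_top side [371.7 251.9] 0.61 226 ctr 362.0 256.5 27 30 [ 723.21 -322.56]
pan_top side [290.8 283.6] 0.56 2115 ctr 291.5 284.0 62 43 [ 449.39 -375.39]
pred tin px [[269.98 219.44]] [[273.6  205.85]]
```

View pics/c4.png

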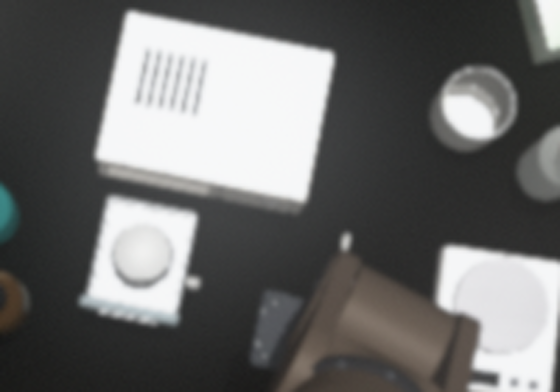

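Emit:
{"api": "move_arm", "payload": {
  "commands": [
    [[0.362,0.645,0],0,0.8],
    [[0.362,0.645,0],0,0.8],
    [[0.362,0.645,0],0,0.8],
    [[0.362,0.645,0],0,0.8],
    [[0.362,0.645,0],0,0.8],
    [[0.362,0.645,0],0,0.8],
    [[0.362,0.645,0],0,0.8],
    [[0.362,0.645,0],0,0.8],
    [[0.362,0.645,0],0,0.8],
    [[0.362,0.645,0],0,0.8],
    [[0,0,-0.4],0,0.8],
    [[0,0,-0.8],0,0.8],
    [[0,0,-0.8],0,0.8],
    [[0,0,-0.6],0,0.8],
    [[0,0,-0.3],0,0.8],
    [[0,0,-0.2],0,0.8],
    [[0,0,0],0,0.8]
  ]
}}

```text
t: 21.28
eef_pos: [535.5, 37.2, 215.4]
tcp_rot: [3.141, 0.002, 2.932]
ft_force: [-1.1, -0.1, -0.2]
opening: 0.901
grip_force: 0.1
```

Emit:
{"api": "move_arm", "payload": {
  "commands": [
    [[0,0,0.08],0,0.6],
    [[0,0,0],0,-0.2],
    [[0,0,0],0,-1],
    [[0,0,0],0,-1],
    [[0,0,0],0,-1],
    [[0,0,0],0,-1],
    [[0,0,0],0,-1],
    [[0,0,0],0,-1],
    [[0,0,0],0,-1]
  ]
}}

```text
t: 22.03
eef_pos: [534.7, 37.5, 217.2]
tcp_rot: [3.141, -0.0, 2.932]
ft_force: [-0.1, 1.0, 1.1]
opening: 0.578
grip_force: 30.0
```

Emit:
{"api": "move_arm", "payload": {
  "commands": [
    [[0,0,0.3],0,-1],
    [[0,0,0.8],0,-1],
    [[0,0,0.9],0,-1],
    [[0,0,0.9],0,-1],
    [[0,0,0.6],0,-1],
    [[-0.14,-0.9,0],0,-1],
    [[-0.14,-0.9,0],0,-1],
    [[-0.14,-0.9,0],0,-1],
    [[-0.14,-0.9,0],0,-1],
    [[-0.14,-0.9,0],0,-1],
    [[-0.14,-0.9,0],0,-1],
    [[-0.14,-0.9,0],0,-1],
    [[-0.14,-0.9,0],0,-1],
    [[-0.14,-0.9,0],0,-1],
    [[-0.14,-0.9,0],0,-1],
    [[-0.14,-0.9,0],0,-1],
    [[-0.14,-0.9,0],0,-1],
    [[-0.14,-0.7,0],0,-1],
    [[-0.14,-0.5,0],0,-1]
  ]
}}

```text
t: 23.62
eef_pos: [475.3, -324.3, 322.7]
tcp_rot: [-3.141, 0.0, 2.931]
ft_force: [-0.4, -0.4, -1.0]
opening: 0.578
grip_force: 30.0
```

```bash
python3 - <<'E'
from h import *; import pickle
np.set_printoptions(precision=2,suppress=True)
P,M=pickle.load(open("m.pkl","rb")); t=P["top"]; print("bal", atz(t,(398.6,239.3),45))
g=cv2.GaussianBlur(cv2.cvtColor(t["image"],cv2.COLOR_RGB2GRAY),(0,0),1)
crop=cv2.resize(cv2.cvtColor(t["image"],cv2.COLOR_RGB2GRAY)[215:265,375:423],None,fx=8,fy=8,interpolation=cv2.INTER_CUBIC)
c=cv2.HoughCircles(crop,cv2.HOUGH_GRADIENT,2,400,param1=60,param2=15,minRadius=115,maxRadius=160)
if c is not None: u=(c[0,0,0]+.5)/8-.5+375,(c[0,0,1]+.5)/8-.5+215; print(u,c[0,0,2]/8*2.93,atz(t,u,45))
p=read_camera("top");s=read_camera("side");st=env.state();e=st["eef_pos"];print(st["t"],e,st["ft_force"])
tc=[e[0],e[1],e[2]-180]; print("pred tin side px",proj(s,[tc]),[(d["at"],d["confidence"]) for d in search_frame("tin_centre",s)][:3])
w=max(cut_out("squeeze_bottle",p),key=lambda d:d["confidence"]); ys,xs=np.nonzero(w["region"]);i=ys.argmax();print("wash",atz(p,(xs.mean(),ys.max()),0),atz(p,w["at"],100),atz(p,(xs.min(),ys.max()),100))
cv2.imwrite("pics/c5.png",np.hstack([cv2.resize(p["image"][130:290,320:480],(400,400)),cv2.resize(s["image"][200:320,250:370+40],(400,300))[:,:] if 0 else cv2.resize(s["image"][190:330,240:380],(400,400))])[:,:,::-1])
E
```

```text
bal [ 476.7  -337.65   45.  ]
(np.float32(400.1875), np.float32(238.6875)) 58.160503 [ 478.48 -342.4    45.  ]
23.7167 [ 475.19 -324.16  322.45] [-0.05  0.6  -1.67]
pred tin side px [[293.99 242.55]] [([289.8, 245.0], 0.52)]
wash [ 600.77 -419.99    0.  ] [ 626.51 -389.81  100.  ] [ 584.73 -346.33  100.  ]
```

View pics/c5.png

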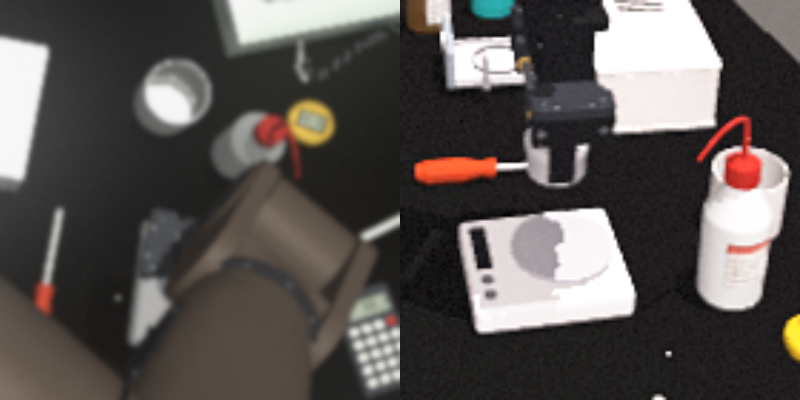

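Emit:
{"api": "move_arm", "payload": {
  "commands": [
    [[0.04,-0.3,0],0,-1],
    [[0,-0.21,-0.3],0,-1],
    [[0,0,-0.7],0,-1],
    [[0,0,-0.7],0,-1],
    [[0,0,-0.5],0,-1],
    [[0,0,-0.25],0,-1],
    [[0,0,-0.1],0,-1],
    [[0,0,0],0,-1]
  ]
}}

```text
t: 24.48
eef_pos: [477.3, -337.7, 245.2]
tcp_rot: [3.141, -0.001, 2.932]
ft_force: [0.1, 0.3, -1.1]
opening: 0.577
grip_force: 30.0
```

Checking the tin over the pan in the side view before I release it.

```bash
python3 - <<'E'
from h import *
np.set_printoptions(precision=2,suppress=True)
s=read_camera("side");e=env.state()["eef_pos"];print(e)
print("pan edge pred L/R",proj(s,[[476.5-50,-338,45],[476.5+50,-338,45]]),"tin",proj(s,[[e[0],e[1],e[2]-198]]))
cv2.imwrite("pics/c6.png",cv2.resize(s["image"][235:315,250:350],(800,600),interpolation=cv2.INTER_CUBIC)[:,:,::-1])
E
```

```text
[ 477.32 -337.85  245.95]
pan edge pred L/R [[278.13 277.83]
 [312.15 270.23]] tin [[295.65 273.06]]
```

View pics/c6.png

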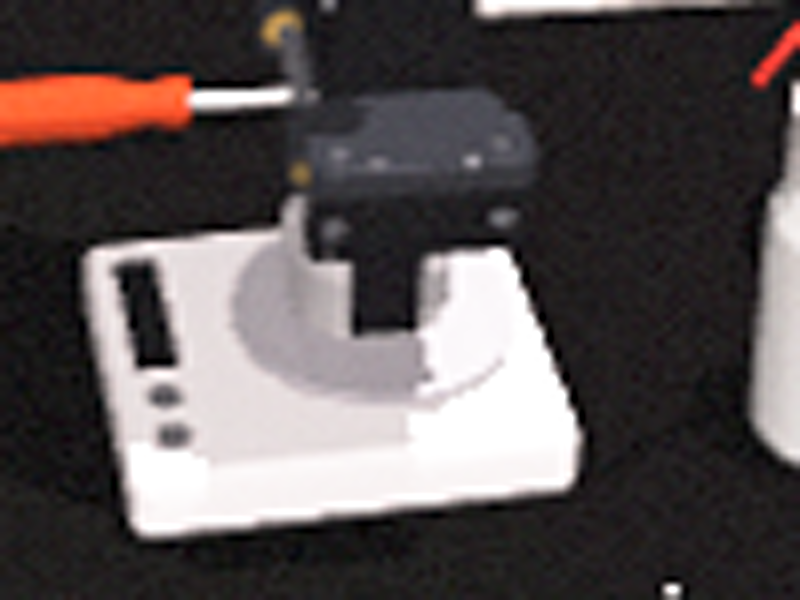

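Emit:
{"api": "move_arm", "payload": {
  "commands": [
    [[0.05,-0.07,-0.03],0,-1],
    [[0,0,-0.03],0,-1],
    [[0,0,-0.02],0,-1],
    [[0,0,0],0,-1]
  ]
}}

```text
t: 24.87
eef_pos: [478.6, -339.9, 243.7]
tcp_rot: [-3.141, 0.001, 2.932]
ft_force: [0.1, -0.6, -1.1]
opening: 0.576
grip_force: 30.0
```

Emit:
{"api": "move_arm", "payload": {
  "commands": [
    [[0,0,-0.03],0,-1],
    [[0,0,0],0,-1],
    [[0,0,0],0,-1]
  ]
}}

```text
t: 25.12
eef_pos: [478.6, -339.9, 243.3]
tcp_rot: [-3.141, 0.001, 2.932]
ft_force: [-1.1, 1.0, 6.8]
opening: 0.58
grip_force: 30.0
```

Emit:
{"api": "move_arm", "payload": {
  "commands": [
    [[0,0,0],0,0.4],
    [[0,0,0],0,0.8],
    [[0,0,0],0,0.8],
    [[0,0,0],0,0.8],
    [[0,0,0.3],0,0.8],
    [[0,0,0.8],0,0.8],
    [[0,0,0.8],0,0.8],
    [[0,0,0.8],0,0.8],
    [[0,0,0.8],0,0.8],
    [[-0.3,0.8,0.3],0,0.8],
    [[-0.3,0.8,0.3],0,0.8],
    [[-0.3,0.8,0],0,0.8],
    [[0,0.8,0],0,0.8],
    [[0,0.8,0],0,0.8],
    [[0,0.8,0],0,0.8],
    [[0,0.8,0],0,0.8],
    [[0,0.8,0],0,0.8],
    [[0,0.8,0],0,0.8],
    [[0,0.3,0],0,0.8],
    [[0,0,0],0,0.8]
  ]
}}

```text
t: 26.78
eef_pos: [451.5, -113.5, 366.1]
tcp_rot: [3.142, 0.0, 2.934]
ft_force: [0.7, -0.2, -0.1]
opening: 0.898
grip_force: 0.0
```

```bash
python3 - <<'E'
from h import *
np.set_printoptions(precision=2,suppress=True)
p=read_camera("top");s=read_camera("side");st=env.state();print(st["t"],st["eef_pos"])
for d in cut_out("tin_centre",p)[:2]:
    print(d["at"],d["confidence"]); print(fit([(p,d["region"].astype(np.float32))],[cyl(29.5,45,81)],[477,-339,0],False))
a=cv2.resize(p["image"][210:280,365:430],(390,420),interpolation=cv2.INTER_CUBIC);b=cv2.resize(s["image"][150:310,220:370],(394,420),interpolation=cv2.INTER_CUBIC)
cv2.imwrite("pics/c7.png",np.hstack([a,b])[:,:,::-1])
E
```

```text
26.8833 [ 451.76 -115.25  365.87]
[403.5, 238.2] 0.83
(array([ 479.16, -339.07,    0.05]), np.float64(0.05693717300891876))
[420.4, 188.6] 0.6
(array([ 477., -319.,    0.]), np.float64(1.6660288572311401))
```

View pics/c7.png

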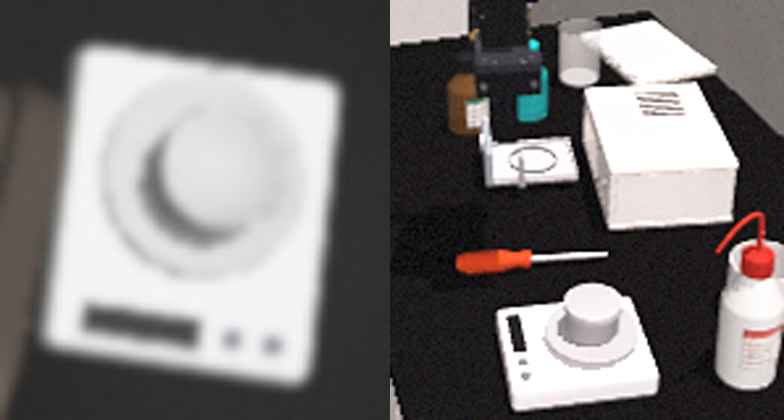

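Everything checks out in the pictures. The tin is in the middle of the pan: its top is at (402,238) and the position I'd expect for a centred tin is (401.8,238.1). The drawer is out, the driver is lying flat, the brown bottle is standing clear, and the gripper is touching nothing.

```bash
python3 -c "
from cell import env
print(env.job_done())"
```

```text
the job is handed in; nothing more can be done
None
```

The job is handed in at about 27 s of the 72 s allowed: bottle moved aside, catch tripped and drawer out, screwdriver laid flat, and tin upright in the middle of the balance's pan; no verdict came back.

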